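# Close the adapter drawer, free the sagging guard bolt and hold the door ajar

## Robot

A 7-joint arm with a two-finger parallel gripper is mounted at the origin on the work surface. World frame = base frame: x ahead of the robot, y to its left, z up, the work surface at z = 0. Lengths are in m, angles in rad, forces in N, time in s.
With the tool pointing down it reaches from about 0.4 to 0.875 m from the base axis. Payload 19.3 kg.
Tool frame: the origin (TCP) lies on the mounting face of the last link; the fingertips stand 173 mm ahead of it and the grasp point (between the pads) lies 155 mm ahead of it; z points along the fingers, y is the line along which they close (so a half turn about z gives the same grasp; the last joint's range is limited). The gripper opens to 85 mm and grips with 20 to 120 N. Pads are 22 mm wide; open, the fingers measure 114 mm over their backs; the gripper's body (76 mm by 85 mm) begins 54 mm behind the grasp point. The pads swing forward as they close: fully open they stand 13 mm farther back than shut.
Start: joints at [-1.38, 0.521, -0.036, 1.599, 0.021, 1.021, -0.113], TCP at [0.161, 0.604, 0.405] pointing down, gripper open.
Joint ranges: [-2.91, 2.91], [-0.3, 2.13], [-1.5, 1.42], [0.17, 2.43], [-1.26, 4.41], [0.16, 1.93], [-2.52, 2.52]. Speed limits (rad/s): [1.89, 1.89, 2.39, 2.39, 3.01, 3.01, 3.01].

## Interface

Orientations are given as [roll, pitch, yaw] about the fixed x, y, z axes, in that order (R = Rz(yaw) Ry(pitch) Rx(roll)).
In Python, from workcell import bot, vision gives the robot as it stands.
- The arm moves only by the shell command python3 -m creep 'ROWS' [FORCE]. ROWS is JSON, a list that holds one entry, the list of rows, each a list of 7 numbers: the opening, from -1 (shut) to 1 (fully open), then the shift along the tool's x, y, z in cm, then the turn, a rotation vector about the tool's x, y, z in rad. In form: [[[grip, tx, ty, tz, rx, ry, rz], ...]]. A call has 1 to 12 rows; each row shifts and turns the commanded pose from where the row before left it, along the tool's axes as they then stand; what a row does not reach is not made up. A row lasts 1/8 s, in which the tool goes at most 62.5 mm and 10.7 degrees, less where a joint would pass 70% of its speed; a pose out of reach is approached as far as the arm can. A call with a gripper value outside its range is refused whole. The fingers move at their own pace and stop on an object; FORCE is the grip in N (left out, the last holds). Time passes only in rows, so rows that do not move let the fingers close. It gives the time, the measured TCP pose, the force, the opening and the grip force at its end, in the units of the state.
- bot.observe(): the state, without advancing time (a new reading comes with each control period).
- vision.grab_frame(name): name is "scene" or "top"; returns a dict with "image" (400x640x3 uint8, blue, green, red), "depth" (400x640 float32, m along the optical axis (not along the pixel's ray), 0 where there is no reading), "fovy" (degrees; the focal length in pixels is half the picture's height over the tangent of half this angle, whatever the lens; pixels are square), "cx", "cy" (the principal point, pixels), "k1" (the pictures are not rectified: a ray, as slopes to the right and down, at radius r is drawn at 1 + k1 r^2 times it, then the intrinsics apply), "cam_to_world" (4x4, takes a point from camera to world coordinates). Camera axes: x right, y down, z forward; pixel columns grow to the right and rows downward; lengths in m; the calibration is good to about 2 mm. A picture is of the moment at which its call begins.
- bot.job_done(): hands the job in; it is judged then, once.
The state is a dict: "clock": time; "qpos": joint angles; "qd": joint speeds; "joint_efforts": joint torques, N m; "position": TCP position; "tool_rot": TCP orientation; "force": force on the tool from outside, world axes, zero at the start; "moment": the same for the moment, N m; "grip_width": finger opening in m; "finger_force": force on a finger pad.
Only numpy, scipy, OpenCV 4.12 (cv2) and the standard library are available. Lean on these libraries where they do the work, as an engineer would, in place of code of your own. Each camera call takes 0.05 s, during which the arm holds its last target. There are 200 camera calls.

## Task

The adapter drawer under the pressure-test booth's guard door has been left out: first push it fully home until its catch seats, without slamming it. Then draw the guard door's barrel bolt; it sags and its nose catches behind the keeper's bent lip, so lift it over the lip as you pull instead of forcing it. Swing the door about a hand's width ajar (some 9 cm at its free edge) against its closing spring and finish still holding it there, so that I can reach in to the gauge; leave everything else on the bench where it is.

Things in the scene. Friction and masses are not known exactly. Their poses are not given: they have to be found in the camera images.
- booth: fixed guard booth: white plinth 260 (x) x 400 (y) x 95 mm high with a drawer in it; on its deck aluminium posts up to 310 mm, clear side shields, open top and back, a gauge on its stand. Origin: bottom centre of the plinth's front face, at table level; x points into the booth (away from the robot), y left, z up. The guard door's shut front face is 80 mm behind the plinth front
- drawer_front (a point): centre of the outer face of the plinth's drawer front: white panel 320 mm wide, from 10 to 86 mm above the table, recessed flat pull, nothing stands proud of it. Moves with the drawer; home, it is 16 mm in front of the plinth face (z 48 mm)
- drawer (a joint): how far the drawer stands open, m: 0 = home on its stop, grows to 0.16 along the booth's -x. About 1 kg, runs with 1 to 2 N. Over the last 12 mm it is pushed over a spring roller catch (about 7 N at 12 to 7 mm open), which from about 4 mm on draws it to 0 and keeps it there; short of that it stays out
- door_leaf: guard door carrying the bolt: aluminium frame round a clear panel, 300 mm wide, from 100 to 300 mm above the table, 22 mm thick. Origin: on its upright hinge axis (left edge) at table level; shut, it lies at (76, 154, 0) mm in the booth frame with the same axes; these turn with the door. Free edge 304 mm from the hinge axis, to the door's -y
- door (a joint): door angle, rad: 0 = shut, grows as the free (right) edge swings out towards the robot, clockwise seen from above; 0.3 is about 90 mm at the free edge; stop at 1.4. A spring closes it: about 4 N at the bolt's knob holds it ajar; let go, it shuts
- knob (a point): middle of the bolt's knob: plain steel cylinder 16 mm thick, 44 mm long, sticking out level from the bolt towards the robot (along the door's -x), with a 21 mm end flange. The point is 45 mm in front of the bolt rod, 59 mm in front of the door's face, about 241 mm above the table at rest, free above and to both sides: pinch it from above, a finger on its left and right
- bolt_slide (a joint): how far the barrel bolt is drawn, m: about 0 = shot into the keeper, grows to 0.05 as it slides along the door's +y (to the left); about 2 N of friction, stays where left. The nose is well clear of the keeper from 0.027 on
- bolt_lift (a joint): how far the nose is raised, rad: 0 = sagged (it falls back by its weight), 0.13 = end of its slack. The rod (12 mm thick, 150 mm long) pivots at its rear end, 75 mm left of the knob. Raised 0.06 or more (knob 4.5 mm up; 10 mm is the most) its tooth passes over the keeper's lip; sagged, it draws only 4 mm and jams. Drawn past 0.02 it may sag again
- keeper: fixed steel keeper on the booth's right front post: a strap loop, y -173 to -191 mm, z 209 to 279 mm in the booth frame, 27 mm proud of the post; its lower edge on the door side is bent up into a lip 6 mm thick (y -166 to -173), top at z 232 mm. The tooth (8 mm deep, 9 mm long) under the bolt's nose hooks behind that lip. Origin: that of the booth
- spare_gauge: bystander: spare pressure gauge lying on its back, steel case 100 mm across, 36 mm high, brass stem 35 mm; origin under the case's centre
- stapler: bystander: grey stapler, 140 x 36 x 50 mm; origin under its centre
- phone: bystander: black phone lying flat, 150 x 72 x 9 mm; origin under its centre
- wrench: bystander: open steel wrench lying flat, about 180 mm long along its x; origin under its middle
- adapter: bystander: brass hex adapter, 32 mm across, 42 mm high; origin under its centre
- seal_tape: bystander: roll of white sealing tape lying flat, 54 mm across, 16 mm high; origin under its centre
- hex_plug: bystander: steel hex plug, 28 mm across, 28 mm high, standing on the booth's deck behind the door; origin under its centre
- notepad: bystander: notepad lying flat, 150 x 105 x 14 mm; origin under its centre

How it is judged:
On the way, in this order (a step that is already met when the one before it is completed fails the run):
1. the drawer is home on its catch (within 3 mm of its stop), with the bolt still shot and the door shut (value of joint drawer below 0.003 m and value of joint bolt_slide below 0.015 m and value of joint door below 0.05 rad), for 0.3 s.
2. the bolt is drawn clear of the keeper (27 mm or more) (value of joint bolt_slide above 0.027 m), for 0.1 s.
At the end, for the whole second after the job is handed in: the drawer is still home (within 3 mm), the bolt is still drawn clear (27 mm or more), and the guard door stands still at 0.20 to 0.42 rad (60 to 125 mm open at its free edge), held there by the gripper's fingers (on the door or on its bolt, more than 1 N) and not propped on the keeper (value of joint drawer below 0.003 m and value of joint bolt_slide above 0.027 m and value of joint door between 0.2 and 0.42 rad and velocity of joint door between -0.03 and 0.03 rad/s and contact force between the fingers and door_leaf above 1 N and contact force between door_leaf and keeper below 0.5 N); the arm keeps its last pose, push and grip.
It fails at once if the drawer is slammed (faster than 0.5 m/s inwards) (velocity of joint drawer below -0.5 m/s).
It fails at once if the bolt is forced against the keeper (more than 40 N) (contact force between door_leaf and keeper above 40 N).
It fails at once if something else on the bench is moved (more than 20 mm) (distance of any of spare_gauge, stapler, phone, wrench, adapter, seal_tape, hex_plug, notepad from where it was at the start of the episode above 0.02 m).
It also fails if it takes over 54 s, if anything falls off the work surface, if the arm or the gripper's body presses on something with over 40 N, if the wrist force passes 120 N, or if a joint passes its speed limit or range.

## Working session

There is one attempt and no reset: what is moved stays moved. The work goes in short steps, Python scripts to look and compute and a shell command to move; the robot and the scene stay as the last step left them, time stands still between calls to the robot, and variables do not carry over. Pictures are saved under pics/ and viewed, at most 10 in all, crops included, and the job is handed in when it is done.

```bash
mkdir -p pics; ls
cat > h.py <<'E'
import numpy as np,cv2
from workcell import bot,vision
from scipy.spatial.transform import Rotation as R
def grab(n,save=None):
    f=vision.grab_frame(n)
    if save: cv2.imwrite(save,f["image"])
    return f
def rays(f,uv):
    F=200/np.tan(np.radians(f["fovy"])/2)
    K=np.array([[F,0,f["cx"]],[0,F,f["cy"]],[0,0,1]])
    p=cv2.undistortPoints(np.float64(uv).reshape(-1,1,2),K,np.array([f["k1"],0,0,0,0.])).reshape(-1,2)
    return np.c_[p,np.ones(len(p))]
def pts(f,uv):  # by depth
    uv=np.array(uv); d=f["depth"][uv[:,1],uv[:,0]]
    p=rays(f,uv)*d[:,None]; T=f["cam_to_world"]
    return p@T[:3,:3].T+T[:3,3]
def cloud(f):
    v,u=np.mgrid[0:400,0:640]; return pts(f,np.c_[u.ravel(),v.ravel()]).reshape(400,640,3)
def onz(f,uv,z):
    T=f["cam_to_world"]; d=rays(f,uv)@T[:3,:3].T; o=T[:3,3]
    return o+d*((z-o[2])/d[:,2])[:,None]
E
python3 - <<'E'
from h import *
s=bot.observe();print(s)
for n in("scene","top"):
    f=grab(n,f"pics/{n}0.png");print(n,f["fovy"],f["k1"],f["cam_to_world"].round(3))
    np.save(f"{n}0.npy",f,allow_pickle=True)
E
```

```text
pics
{'clock': 0.0, 'qpos': array([-1.38023886,  0.52199844, -0.03634251,  1.59999487,  0.02124534,
        1.02107892, -0.11277971]), 'qd': array([-0.00189636,  0.00055843,  0.00076911,  0.00319295, -0.0014652 ,
        0.00093438,  0.00178127]), 'joint_efforts': array([ 6.75717984e-04, -9.27114987e+01,  1.98011689e+00, -3.69928336e+01,
        1.78831798e-02,  8.26439238e-03,  4.49491904e-05]), 'position': array([0.16111801, 0.60373549, 0.40413987]), 'tool_rot': array([-3.14050460e+00,  1.08065972e-04,  2.88088213e+00]), 'force': array([-0.37027411, -0.00860702,  0.56504809]), 'moment': array([ 0.03137297, -0.03967125,  0.0140433 ]), 'finger_force': 0.0, 'grip_width': 0.08538743635444425}
scene 46.40587784629315 -0.12238914561881716 [[-0.99   0.132 -0.044  0.628]
 [ 0.139  0.933 -0.331  0.387]
 [-0.003 -0.334 -0.943  1.387]
 [ 0.     0.     0.     1.   ]]
top 52.92698119122487 -0.047968441860490714 [[-0.002 -0.985  0.175  0.397]
 [-1.     0.005  0.016 -0.03 ]
 [-0.017 -0.174 -0.985  1.244]
 [ 0.     0.     0.     1.   ]]
```

View pics/scene0.png

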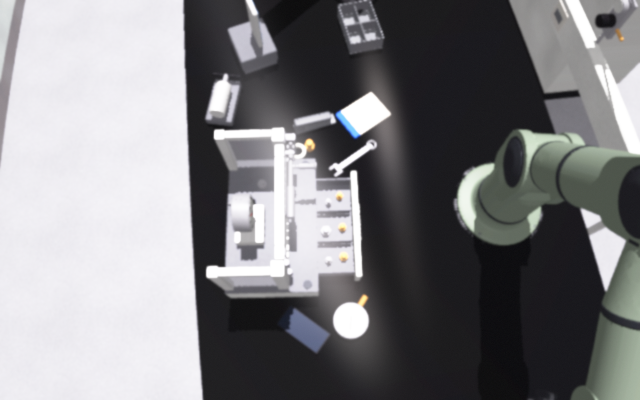

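View pics/top0.png

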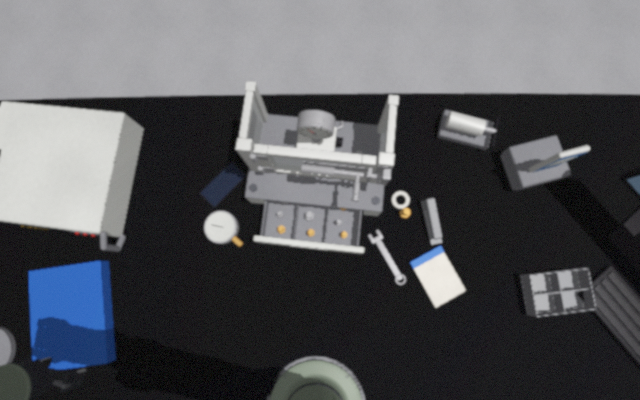

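The overhead view shows the booth at about (315,160) and the drawer front as a white strip from (255,239) to (363,250). The bolt is near (355,185), and the gauge, wrench and notepad lie near the front. Next I'll measure these from the depth images.

Run:
```python
from h import *
for n in("top","scene"):
    f=np.load(n+"0.npy",allow_pickle=True).item();P=cloud(f)
    im=f["image"];
    m=(P[...,2]>.075)&(P[...,2]<.097)&(f["depth"]>0)&(P[...,0]>.35)&(P[...,0]<.85)&(abs(P[...,1])<.3)
    if n=="top":
        v,u=np.where(m)
        # drawer front strip: bright
        mm=m&(im.min(2)>130)
        cv2.imwrite("pics/m.png",mm*255)
    X=P[m]; print(n,len(X),X.min(0).round(3),X.max(0).round(3))
    # drawer front: x histogram of front-most per y bin
    for y in np.arange(-.22,.24,.02):
        b=X[abs(X[:,1]-y)<.004]
        if len(b): print(round(y,2),np.sort(b[:,0])[[0,1,-1]].round(3),end='; ')
    print()
    k=(P[...,2]>.285)&(P[...,2]<.32)&(P[...,0]>.5)&(P[...,0]<.9)&(abs(P[...,1])<.28)
    c=np.uint8(k)*255
    for t in cv2.findContours(c,0,2)[0]:
        if cv2.contourArea(t)>40:
            q=P[k&(cv2.drawContours(np.zeros_like(c),[t],-1,1,-1)>0)]
            r=cv2.minAreaRect(np.float32(q[:,:2]));print("z.3",np.round(cv2.boxPoints(r),3).tolist())
    k=(P[...,2]>.225)&(P[...,2]<.275)&(P[...,0]>.5)&(P[...,0]<.9)&(abs(P[...,1])<.25)
    c=np.uint8(k)*255
    for t in cv2.findContours(c,0,2)[0]:
        if cv2.contourArea(t)>6:
            q=P[k&(cv2.drawContours(np.zeros_like(c),[t],-1,1,-1)>0)]
            print("z.24",cv2.boundingRect(t),q.min(0).round(3),q.max(0).round(3))
f=np.load("top0.npy",allow_pickle=True).item()
cv2.imwrite("pics/t1.png",cv2.resize(f["image"][70:260,190:450],None,fx=3,fy=3,interpolation=2))
```

```text
top 5052 [ 0.449 -0.201  0.076] [0.85  0.202 0.097]
-0.2 [0.605 0.607 0.643]; -0.18 [0.568 0.568 0.827]; -0.16 [0.569 0.569 0.831]; -0.14 [0.449 0.452 0.834]; -0.12 [0.452 0.452 0.835]; -0.1 [0.453 0.455 0.838]; -0.08 [0.455 0.455 0.837]; -0.06 [0.458 0.458 0.842]; -0.04 [0.461 0.461 0.665]; -0.02 [0.461 0.461 0.668]; -0.0 [0.464 0.464 0.669]; 0.02 [0.467 0.467 0.672]; 0.04 [0.467 0.467 0.674]; 0.06 [0.47  0.47  0.848]; 0.08 [0.473 0.473 0.845]; 0.1 [0.476 0.476 0.85 ]; 0.12 [0.479 0.479 0.849]; 0.14 [0.482 0.482 0.849]; 0.16 [0.482 0.484 0.812]; 0.18 [0.608 0.609 0.688]; 0.2 [0.61  0.611 0.655]; 
z.3 [[0.6499999761581421, -0.15199999511241913], [0.6729999780654907, -0.15399999916553497], [0.7070000171661377, 0.1420000046491623], [0.6840000152587891, 0.14499999582767487]]
z.3 [[0.6420000195503235, -0.19300000369548798], [0.8240000009536743, -0.2150000035762787], [0.828000009059906, -0.17900000512599945], [0.6460000276565552, -0.15700000524520874]]
z.3 [[0.6850000023841858, 0.14900000393390656], [0.8659999966621399, 0.13600000739097595], [0.8690000176429749, 0.17299999296665192], [0.6
[... 834 characters left out ...]
0.16 [0.479 0.479 0.838]; 0.18 [0.482 0.483 0.848]; 0.2 [0.61 0.61 0.71]; 
z.3 [[0.6389999985694885, -0.19499999284744263], [0.8209999799728394, -0.21799999475479126], [0.8679999709129333, 0.1679999977350235], [0.6859999895095825, 0.1899999976158142]]
z.24 (210, 276, 61, 7) [0.722 0.16  0.225] [0.865 0.176 0.275]
z.24 (273, 264, 17, 18) [0.672 0.153 0.229] [0.716 0.189 0.275]
z.24 (232, 194, 21, 38) [ 0.75  -0.051  0.225] [0.803 0.048 0.275]
z.24 (284, 140, 32, 79) [ 0.571 -0.184  0.225] [0.668 0.032 0.273]
z.24 (218, 139, 57, 14) [ 0.674 -0.198  0.225] [ 0.823 -0.159  0.275][ WARN:0@0.649] global loadsave.cpp:1063 imwrite_ Unsupported depth image for selected encoder is fallbacked to CV_8U.
```

View pics/t1.png

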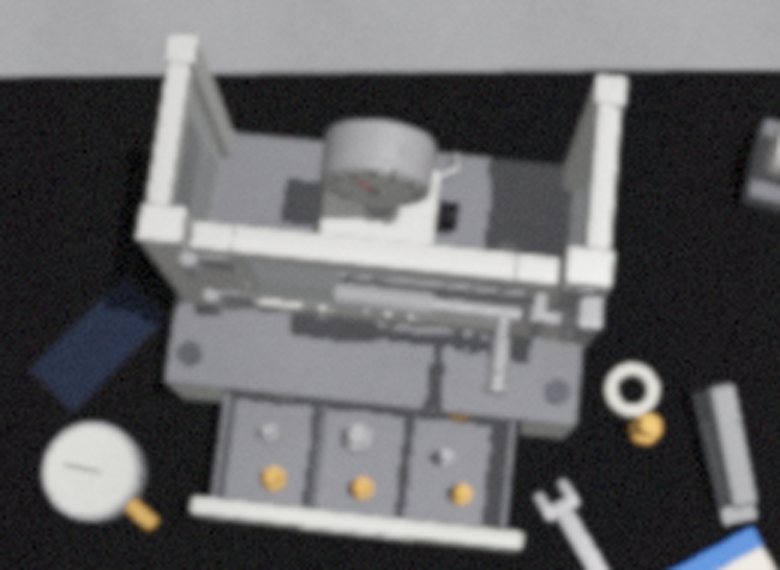

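The crop shows the knob from about (502,318) to (498,385), pointing towards the robot. The bolt rod lies at its rear and the keeper at (565,305). The path to the drawer front is clear.

```bash
cat >> h.py <<'E'
YB=-0.117
def delta(t,yaw,o=None):
    s=bot.observe(); A=R.from_euler('xyz',s["tool_rot"]); B=R.from_euler('xyz',[np.pi,0,yaw])
    print("t",round(s["clock"],2),"pos",s["position"].round(4),"F",s["force"].round(1),"grip",round(s["grip_width"],4),round(s["finger_force"],1))
    print("shift cm before turn",(A.inv().apply(np.array(t)-s["position"])*100).round(2),"after turn",(B.inv().apply(np.array(t)-s["position"])*100).round(2),"turn",(A.inv()*B).as_rotvec().round(3))
E
python3 - <<'E'
from h import *
ex=np.array([np.cos(YB),np.sin(YB)]);ey=np.array([-ex[1],ex[0]]);O=np.array([.587,.0018])
for n,box in(("top",(350,170,362,203)),("scene",(290,140,330,225))):
    f=np.load(n+"0.npy",allow_pickle=True).item();P=cloud(f)
    q=P[box[1]:box[3],box[0]:box[2]].reshape(-1,3)
    b=np.c_[(q[:,:2]-O)@ex,(q[:,:2]-O)@ey,q[:,2]]
    k=(b[:,2]>.235)&(b[:,2]<.262)&(b[:,0]<.055)&(b[:,0]>-.03)
    b=b[k]; 
    for x in np.arange(-.01,.056,.008):
        c=b[abs(b[:,0]-x)<.004]
        if len(c): print(n,round(x,3),len(c),"y",c[:,1].min().round(4),np.median(c[:,1]).round(4),c[:,1].max().round(4),"z",c[:,2].max().round(4))
    d=P.reshape(-1,3)
    d=d[(d[:,2]>.075)&(d[:,2]<.097)&(d[:,0]<.7)]; bb=(d[:,:2]-O)
    bx,by=bb@ex,bb@ey
    for y in (-.18,-.12,-.06,0,.06,.12,.18): 
        z=abs(by-y)<.006; print("front",y,np.sort(bx[z&(abs(bx)<.2)])[2].round(4),end=' ')
    print()
delta([.38,.40,.405],np.pi+YB)
E
```

```text
top -0.002 21 y -0.1167 -0.1065 -0.0988 z 0.2568
top 0.006 16 y -0.1138 -0.108 -0.1008 z 0.2536
top 0.014 20 y -0.1154 -0.1064 -0.1003 z 0.2511
top 0.022 21 y -0.1151 -0.107 -0.0999 z 0.2504
top 0.03 19 y -0.1142 -0.1083 -0.1008 z 0.2512
top 0.038 19 y -0.1135 -0.1073 -0.1001 z 0.2509
top 0.046 11 y -0.1123 -0.107 -0.0999 z 0.2509
top 0.054 8 y -0.1121 -0.108 -0.1038 z 0.2464
front -0.18 0.002 front -0.12 -0.1209 front -0.06 -0.1197 front 0 -0.1212 front 0.06 -0.1214 front 0.12 -0.1206 front 0.18 0.0008 
scene -0.002 15 y -0.114 -0.1037 -0.097 z 0.2521
scene 0.006 18 y -0.1136 -0.1038 -0.0999 z 0.2526
scene 0.014 18 y -0.1126 -0.1053 -0.0982 z 0.2526
scene 0.022 18 y -0.1151 -0.1062 -0.0996 z 0.2531
scene 0.03 18 y -0.1134 -0.1042 -0.099 z 0.2525
scene 0.038 18 y -0.1135 -0.1048 -0.0992 z 0.2507
scene 0.046 11 y -0.1136 -0.1054 -0.1032 z 0.2474
scene 0.054 43 y -0.1708 -0.0226 0.037 z 0.2557
front -0.18 0.0068 front -0.12 -0.1238 front -0.06 -0.1237 front 0 -0.1238 front 0.06 -0.1241 front 0.12 -0.1232 front 0.18 -0.0007 
t 0.1 pos [0.1612 0.6037 0.4042] F [-0.6  0.1  0. ] grip 0.0857 0.0
shift cm before turn [-26.4  -14.04  -0.06] after turn [-24.11 -17.68  -0.08] turn [-0.001  0.    -0.144]
```

```bash
python3 -m creep '[[[-1,0,0,0,0,0,-0.144],[-1,-4.8,-3.5,0,0,0,0],[-1,-4.8,-3.5,0,0,0,0],[-1,-4.8,-3.5,0,0,0,0],[-1,-4.8,-3.5,0,0,0,0],[-1,-4.8,-3.5,0,0,0,0],[-1,-1.1,-4.5,0,0,0,0],[-1,-1.1,-4.5,0,0,0,0],[-1,-1.1,-4.5,0,0,0,0],[-1,-1.1,-4.5,0,0,0,0],[-1,-1.1,-4.5,0,0,0,0],[-1,-1.1,-4.5,0,0,0,0]]]' 30
python3 - <<'E'
from h import *
delta([.425,.03,.223],np.pi+YB)
E
```

```text
clock: 1.6
position: [0.4131, 0.1247, 0.4047]
tool_rot: [-3.142, -0.0, 3.025]
force: [0.6, 0.1, -0.1]
grip_width: -0.0001
finger_force: 0.0
t 1.6 pos [0.4131 0.1247 0.4047] F [ 0.6  0.1 -0.1] grip -0.0001 0.0
shift cm before turn [-2.28 -9.27 18.17] after turn [-2.28 -9.27 18.17] turn [-0. -0.  0.]
```

```bash
python3 -m creep '[[[-1,-0.4,-4.6,0,0,0,0],[-1,-0.4,-4.7,0,0,0,0],[-1,-0.4,0,4,0,0,0],[-1,-0.4,0,4,0,0,0],[-1,-0.4,0,4,0,0,0],[-1,-0.3,0,4,0,0,0],[-1,0,0,2.2,0,0,0],[-1,-1,0,0,0,0,0],[-1,-1,0,0,0,0,0],[-1,-1,0,0,0,0,0]]]'
```

```text
clock: 2.85
position: [0.4561, 0.0276, 0.2237]
tool_rot: [3.141, 0.001, 3.025]
force: [1.7, -0.5, 0.2]
grip_width: 0.0001
finger_force: 0.0
```

```bash
python3 -m creep '[[[-1,-1,0,0,0,0,0],[-1,-1,0,0,0,0,0],[-1,-1,0,0,0,0,0],[-1,-1,0,0,0,0,0],[-1,-1,0,0,0,0,0],[-1,-1,0,0,0,0,0],[-1,-1,0,0,0,0,0],[-1,-0.8,0,0,0,0,0]]]'
python3 - <<'E'
from h import *
f=grab("top");P=cloud(f).reshape(-1,3)
ex=np.array([np.cos(YB),np.sin(YB)]);ey=np.array([-ex[1],ex[0]]);O=np.array([.587,.0018])
d=P[(P[:,2]>.075)&(P[:,2]<.097)&(P[:,0]<.7)]; b=d[:,:2]-O;bx,by=b@ex,b@ey
for y in (-.14,-.12,-.09,.1,.12,.14): 
    z=abs(by-y)<.006; print(y,np.sort(bx[z&(abs(bx)<.2)])[2].round(4))
print(bot.observe()["position"], (bot.observe()["position"][:2]-O)@ex)
E
```

```text
clock: 3.85
position: [0.5331, 0.0185, 0.2227]
tool_rot: [3.142, 0.0, 3.025]
force: [-2.4, 1.9, 1.1]
grip_width: 0.0001
finger_force: 0.8
-0.14 -0.041
-0.12 -0.0419
-0.09 -0.0411
0.1 0.0559
0.12 -0.0426
0.14 -0.0429
[0.53390755 0.01837535 0.22276263] -0.054664366632161954
```

```bash
python3 -m creep '[[[-1,-0.5,0,0,0,0,0],[-1,-0.5,0,0,0,0,0],[-1,-0.5,0,0,0,0,0],[-1,-0.4,0,0,0,0,0],[-1,-0.3,0,0,0,0,0]]]'; python3 -m creep '[[[-1,-0.3,0,0,0,0,0],[-1,0,0,0,0,0,0]]]'
```

```text
clock: 4.53
position: [0.5541, 0.016, 0.2226]
tool_rot: [-3.141, -0.001, 3.025]
force: [-5.2, 0.4, 2.2]
grip_width: 0.0001
finger_force: 2.3
clock: 4.78
position: [0.5577, 0.0156, 0.2228]
tool_rot: [3.141, 0.001, 3.025]
force: [-0.2, -0.3, -0.5]
grip_width: -0.0003
finger_force: 0.0
```

```bash
python3 -m creep '[[[-1,-0.2,0,0,0,0,0],[-1,-0.2,0,0,0,0,0],[-1,0,0,0,0,0,0]]]'
python3 - <<'E'
from h import *
f=grab("top");P=cloud(f).reshape(-1,3)
ex=np.array([np.cos(YB),np.sin(YB)]);ey=np.array([-ex[1],ex[0]]);O=np.array([.587,.0018])
d=P[(P[:,2]>.075)&(P[:,2]<.097)&(P[:,0]<.7)]; b=d[:,:2]-O;bx,by=b@ex,b@ey
for y in (-.14,-.12,.12,.14): 
    z=abs(by-y)<.006; print(y,np.sort(bx[z&(abs(bx)<.2)])[2].round(4))
E
```

```text
clock: 5.15
position: [0.5609, 0.0153, 0.2226]
tool_rot: [-3.141, -0.002, 3.025]
force: [-4.3, 1.1, 2.4]
grip_width: -0.0003
finger_force: 2.4
-0.14 -0.0141
-0.12 -0.014
0.12 -0.0142
0.14 -0.014
```

```bash
python3 -m creep '[[[-1,-0.2,0,0,0,0,0],[-1,0,0,0,0,0,0],[-1,0,0,0,0,0,0]]]'; python3 -m creep '[[[-1,1,0,0,0,0,0],[-1,2,0,0,0,0,0],[-1,2,0,-2,0,0,0],[-1,2,0,-5,0,0,0],[0.2,0,-2,-5,0,0,0],[0.2,0,-4.5,-5,0,0,0],[0.2,0,-4.5,-4,0,0,0]]]'
python3 - <<'E'
from h import *
f=grab("top",'pics/t2.png');P=cloud(f).reshape(-1,3)
ex=np.array([np.cos(YB),np.sin(YB)]);ey=np.array([-ex[1],ex[0]]);O=np.array([.587,.0018])
d=P[(P[:,2]>.075)&(P[:,2]<.097)&(P[:,0]<.7)]; b=d[:,:2]-O;bx,by=b@ex,b@ey
for y in (-.14,-.12,0,.12,.14): 
    z=abs(by-y)<.006; print(y,np.sort(bx[z&(abs(bx)<.2)])[2].round(4))
k=[.5954,-.1064]
delta([*k,.241+.155+.06],np.pi+YB)
E
```

```text
clock: 5.58
position: [0.5616, 0.0152, 0.2223]
tool_rot: [-3.141, -0.005, 3.025]
force: [-17.2, 2.1, 10.6]
grip_width: -0.0
finger_force: 8.8
clock: 6.45
position: [0.4808, -0.0839, 0.4312]
tool_rot: [3.141, 0.002, 3.026]
force: [0.1, 0.8, 0.4]
grip_width: 0.0515
finger_force: 0.0
-0.14 0.0667
-0.12 0.0711
0 -0.0149
0.12 -0.0146
0.14 -0.0152
t 6.5 pos [ 0.4805 -0.0899  0.4356] F [-0.1 -9.2  6. ] grip 0.0516 0.0
shift cm before turn [-11.62  -0.24  -1.95] after turn [-11.61  -0.3   -2.04] turn [-0.001  0.007 -0.005]
```

```bash
python3 -m creep '[[[0.2,-2.8,0,-2,0,0,0],[0.2,-3,-0.3,0,0,0,0],[0.2,-3,0,0,0,0,0],[0.2,-2.8,0,0,0,0,0],[0.2,0,0,0,0,0,0]]]' 60
python3 - <<'E'
from h import *
k=[.5954,-.1064]
delta([*k,.241+.155],np.pi+YB)
f=grab("top",'pics/t3.png');g=grab("scene")
cv2.imwrite("pics/t3c.png",np.hstack([cv2.resize(f["image"][100:240,270:430],None,fx=2.5,fy=2.5,interpolation=2),cv2.resize(g["image"][110:250,230:390],None,fx=2.5,fy=2.5,interpolation=2)]))
E
```

```text
clock: 7.12
position: [0.5972, -0.0993, 0.4483]
tool_rot: [-3.141, -0.0, 3.025]
force: [-0.8, -0.9, 0.1]
grip_width: 0.0514
finger_force: 0.0
t 7.12 pos [ 0.5972 -0.0993  0.4483] F [-0.8 -0.9  0.1] grip 0.0514 0.0
shift cm before turn [ 0.1  -0.72  5.23] after turn [ 0.1  -0.73  5.23] turn [-0. -0.  0.]
```

View pics/t3c.png

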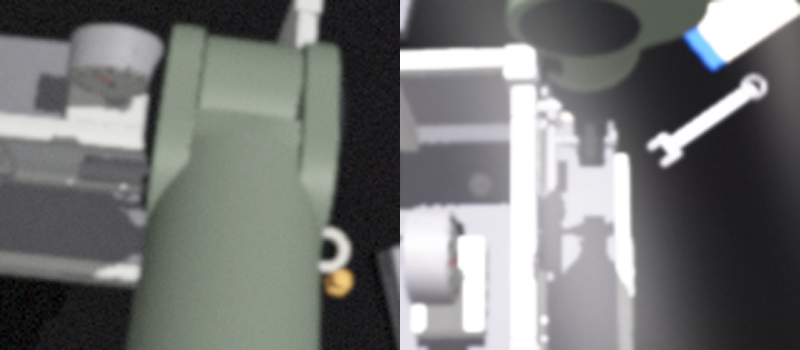

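The arm hides the knob in both views, so I'll rely on the measured position. I'll lower, watch the force, and close gently.

```bash
python3 -m creep '[[[0.2,0.1,-0.7,0,0,0,0],[0.2,0,0,1.3,0,0,0],[0.2,0,0,1.3,0,0,0],[0.2,0,0,1.3,0,0,0],[0.2,0,0,1.3,0,0,0],[0.2,0,0,0,0,0,0]]]' 30;  python3 -m creep '[[[-1,0,0,0,0,0,0],[-1,0,0,0,0,0,0],[-1,0,0,0,0,0,0],[-1,0,0,0,0,0,0],[-1,0,0,0,0,0,0]]]' 30
```

```text
clock: 7.98
position: [0.5942, -0.1062, 0.3959]
tool_rot: [-3.141, -0.002, 3.025]
force: [0.8, -0.4, -0.3]
grip_width: 0.0515
finger_force: 0.0
clock: 8.6
position: [0.5944, -0.1064, 0.3974]
tool_rot: [-3.142, 0.001, 3.025]
force: [-0.7, 0.0, 3.6]
grip_width: 0.0147
finger_force: 29.6
```

```bash
python3 -m creep '[[[-1,0,0,0,0,0,0],[-1,0,0,-0.4,0,0,0],[-1,0,0,-0.3,0,0,0],[-1,0,0,0,0,0,0],[-1,0,0,0,0,0,0]]]' 60
```

```text
clock: 9.22
position: [0.5942, -0.1063, 0.404]
tool_rot: [-3.142, -0.0, 3.025]
force: [0.0, -1.7, -4.7]
grip_width: 0.0145
finger_force: 58.7
```

```bash
python3 -m creep '[[[-1,0,0.3,0,0,0,0],[-1,0,0.3,0,0,0,0],[-1,0,0.2,0,0,0,0],[-1,0,0,0,0,0,0]]]'
```

```text
clock: 9.72
position: [0.5953, -0.0979, 0.4041]
tool_rot: [3.141, -0.0, 3.025]
force: [-0.5, 0.5, -5.9]
grip_width: 0.0141
finger_force: 58.6
```

```bash
python3 -m creep '[[[-1,0,0.5,0,0,0,0],[-1,0,0.5,0,0,0,0],[-1,0,0.5,0,0,0,0],[-1,0,0.5,0,0,0,0],[-1,0,0.5,0,0,0,0],[-1,0,0.5,0,0,0,0],[-1,0,0,0,0,0,0],[-1,0,0,0,0,0,0]]]'
python3 - <<'E'
from h import *
print(bot.observe()["force"])
g=grab("scene");f=grab("top")
cv2.imwrite("pics/s4.png",np.hstack([cv2.resize(f["image"][100:240,270:430],None,fx=2.5,fy=2.5,interpolation=2),cv2.resize(g["image"][110:250,230:390],None,fx=2.5,fy=2.5,interpolation=2)]))
E
```

```text
clock: 10.72
position: [0.5988, -0.0683, 0.4042]
tool_rot: [3.141, 0.0, 3.025]
force: [-0.9, 1.9, -7.5]
grip_width: 0.0138
finger_force: 58.6
[-0.87838693  1.86422772 -7.54782176]
```

View pics/s4.png

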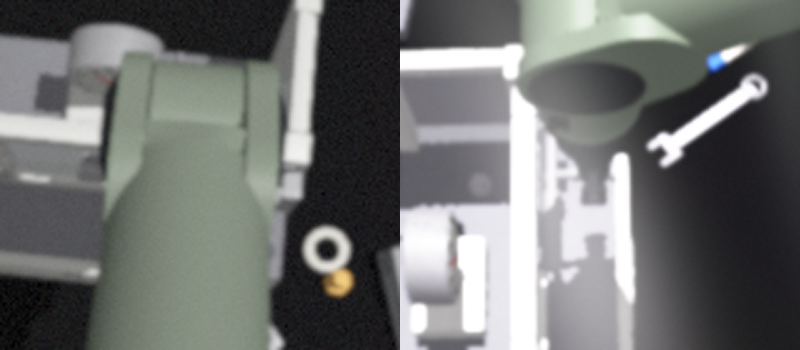

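The right-hand panel shows the fingers about 38 mm further left than before, and the force stayed low, so the bolt is drawn. I'll lower it slightly, then swing the door along its arc.

```bash
python3 -m creep '[[[-1,0,0,0.3,0,0,0],[-1,0,0,0.2,0,0,0],[-1,0,0,0,0,0,0]]]'; python3 -m creep '[[[-1,0.66,0.17,0,0,0,0.03],[-1,0.66,0.17,0,0,0,0.03],[-1,0.66,0.17,0,0,0,0.03],[-1,0,0,0,0,0,0],[-1,0,0,0,0,0,0]]]'
```

```text
clock: 11.2
position: [0.5989, -0.0686, 0.3994]
tool_rot: [3.141, 0.001, 3.025]
force: [-2.4, 2.1, 1.8]
grip_width: 0.0142
finger_force: 59.5
clock: 11.82
position: [0.5801, -0.0606, 0.3993]
tool_rot: [-3.142, 0.0, 2.935]
force: [2.5, -0.5, 3.3]
grip_width: 0.014
finger_force: 59.6
```

Door force is now about +2.5 N, in line with the spring. I'll continue the swing.

```bash
python3 -m creep '[[[-1,0.66,0.17,0,0,0,0.03],[-1,0.66,0.17,0,0,0,0.03],[-1,0.66,0.17,0,0,0,0.03],[-1,0.66,0.17,0,0,0,0.03],[-1,0.66,0.17,0,0,0,0.03],[-1,0.66,0.17,0,0,0,0.03],[-1,0.66,0.17,0,0,0,0.03],[-1,0,0,0,0,0,0],[-1,0,0,0,0,0,0],[-1,0,0,0,0,0,0]]]'
python3 - <<'E'
from h import *
g=grab("scene");f=grab("top")
ex=np.array([np.cos(YB),np.sin(YB)]);ey=np.array([-ex[1],ex[0]]);O=np.array([.587,.0018])
for n,F in (("top",f),("scene",g)):
    P=cloud(F).reshape(-1,3); b=P[:,:2]-O; bx,by=b@ex,b@ey
    for y in (-.14,-.12,-.08,-.04,0,.04,.08,.12):
        k=(abs(by-y)<.005)&(P[:,2]>.288)&(P[:,2]<.306)&(bx>-.1)&(bx<.12)
        if k.sum()>1: print(n,y,bx[k].min().round(3),np.median(bx[k]).round(3))
    k=(P[:,2]>.075)&(P[:,2]<.097)&(abs(by-.12)<.01)&(bx>-.1)
    print("drawer",np.sort(bx[k])[:3].round(4) if k.any() else None)
cv2.imwrite("pics/s5.png",np.hstack([cv2.resize(f["image"][100:240,240:400],None,fx=2.5,fy=2.5,interpolation=2),cv2.resize(g["image"][110:270,230:390],(400,350),interpolation=2)]))
E
```

```text
clock: 13.08
position: [0.5395, -0.0358, 0.3991]
tool_rot: [3.142, 0.0, 2.725]
force: [3.1, -1.4, 3.7]
grip_width: 0.0141
finger_force: 59.5
top -0.14 0.004 0.01
top 0.04 0.058 0.064
top 0.08 0.057 0.069
top 0.12 0.07 0.08
drawer [-0.015  -0.0149 -0.0147]
scene -0.14 0.012 0.013
scene -0.12 0.015 0.017
scene -0.08 0.008 0.02
scene -0.04 0.019 0.031
scene 0 -0.043 0.041
scene 0.04 0.042 0.054
scene 0.08 0.054 0.065
scene 0.12 0.066 0.078
drawer [-0.0163 -0.0162 -0.0162]
```

View pics/s5.png

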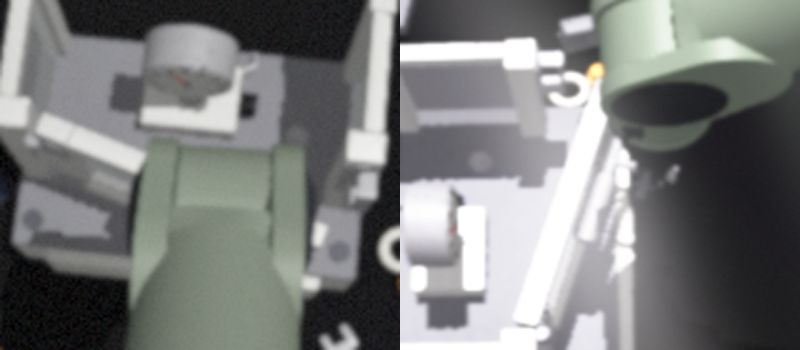

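The door stands at about 0.29 rad with the knob held, the drawer is home, and the bolt is drawn about 37 mm. Handing in.

```bash
python3 -m creep '[[[-1,0,0,0,0,0,0],[-1,0,0,0,0,0,0],[-1,0,0,0,0,0,0],[-1,0,0,0,0,0,0]]]'; python3 -c "
from workcell import bot
print(bot.job_done())"
```

```text
clock: 13.68
position: [0.5393, -0.0357, 0.3992]
tool_rot: [3.142, 0.0, 2.725]
force: [2.9, 0.4, 3.0]
grip_width: 0.0143
finger_force: 59.5
the job is handed in; nothing more can be done
None
```

I handed the job in at 13.7 s, with no verdict shown: drawer pushed home on its catch, bolt lifted over the lip and drawn about 37 mm, and the gripper holding the door about 0.29 rad (roughly 9 cm) ajar by the knob.

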